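# Load the test cartridge into the analyser

## Task

Take the flat sample cartridge out of the rack and load it upright into the analyser: push it down through the sprung flap, holding the flap open with it, feel gently for the reading nest hidden below, and press the cartridge fully home in it. Then draw back so that the flap swings shut over it. Never force anything, and leave everything else on the table as it is.

Things in the scene. Friction and masses are not known exactly. Their poses are not given: they have to be found in the camera images.
- analyser: White benchtop analyser, fixed, 220 (x) by 180 (y) by 155 mm high. Origin: centre of its underside, z up. Dark display on the +x half of its top; on the -x half the port, an opening 36 (x) by 84 mm (y) closed by a black flap flush with the top. Under the flap is a metal shuttle with the nest for the cartridge. More than 25 N on the case, flap or shuttle does damage.
- port (a point): Point of the analyser's top (155 mm above the table), 45 mm from the analyser's origin towards its -x: here the cartridge goes down. The port opening reaches from 16 mm before it (-x) to 20 mm behind it (+x), and 42 mm to either side along y. Closed fingers fit in best with their closing line along y. Axes as the analyser's.
- deck (a point): Point 42 mm straight below point port, on the flat top of the shuttle. Its nest is a pocket 16.5 (x) by 27 mm (y), with 4 mm lead-ins in x, floor 91 mm below. In the analyser's x the nest is centred here; in y it is parked anywhere up to 10 mm to either side, neither seen nor read: find it by feel. The shuttle is locked; beside the nest a foot meets solid deck all over the port.
- flap (a joint): Sprung flap over the port, 35 by 82 by 3 mm: 0 rad shut, to 1.5 as its free edge is pushed down and in. Hinge: the port's +x edge, along y. The spring always shuts it (0.024 Nm shut, 0.047 Nm at 1.5 rad). A cartridge going down at point port turns it to about 1.2 rad; its edge then leans on the cartridge with 1 N and brakes it, so that it must be pushed. It shuts only over a cartridge that is home.
- cartridge: Flat upright white plastic bar, 14 (x) by 24 (y) by 96 mm tall, about 50 g, ribbed grip on the top 26 mm. Origin: centre of its foot, z up. Stands in one of the rack's pockets, foot 10 mm above the table, wide side along the rack's y. Goes into the nest wide side along the analyser's y, either way round. Home: foot on the nest's floor, 22 mm above the table, top 37 mm below the case top.
- rack: White rack, fixed, 75 (x) by 170 (y) by 45 mm high, with three pockets, 17.5 (x) by 27.5 mm (y), 35 mm deep, in a row along its y, 52 mm apart, the middle one at its centre. Origin: centre of its underside, z up.
- tube_a: A round capped sample tube, 16 mm across and 82 mm tall, standing in another pocket of the rack. Origin: centre of its foot. Leave it there.
- tube_b: A second such tube, in the remaining pocket. Leave it there.
- spray: White bottle, 60 mm across, 170 mm tall, at the far side of the table. Origin: centre of its foot. Leave alone.
- dropper: Small dropper bottle, 24 mm across, 55 mm tall, at the front between the rack and the analyser. Origin: centre of its foot. Leave alone.
- kit_carton: Test-kit carton, 75 by 160 by 55 mm, at the front right. Origin: centre of its underside. Leave alone.
- small_cup: Small trophy cup, 140 mm tall, at the left. Origin: centre of its foot. Leave alone.
Mind the look-alikes: they are no part of the job. What is shaped like the cartridge but blue, orange or pink is not meant.

How it is judged:
On the way, in this order (a step that is already met when the one before it is completed fails the run):
1. the cartridge has pushed the flap open and its foot is well inside the port (z of cartridge in the frame of analyser below 0.12 m and value of joint flap above 0.6 rad), for 0.1 s.
2. the cartridge's foot is in the nest, below the deck (z of cartridge in the frame of analyser below 0.105 m and angle between cartridge's own z axis and vertical below 0.12 rad), for 0.1 s.
At the end, for the whole second after the job is handed in: The cartridge stands upright in the nest with its foot within 2 mm of the nest's floor, within 16 mm of the port point in plan and 0.08 rad of upright, at rest, and the flap is shut (within 0.05 rad) (z of cartridge in the frame of analyser below 0.024 m and horizontal distance between cartridge and port below 0.016 m and angle between cartridge's own z axis and vertical below 0.08 rad and value of joint flap below 0.05 rad and linear speed of cartridge below 0.02 m/s); the robot touches nothing.
It fails at once if the cartridge is pressed on the analyser or its flap with more than 25 N (contact force between cartridge and analyser above 25 N).
It fails at once if the fingers or arm press on the analyser or its flap with more than 25 N (contact force between any of the fingers, the arm and analyser above 25 N).
It fails at once if a sample tube is taken from its pocket or pushed over (distance of any of tube_a, tube_b from where it was at the start of the episode above 0.025 m or angle between any of tube_a, tube_b's own z axis and vertical above 0.5 rad).
It fails at once if something else on the table is disturbed (distance of any of spray, dropper, kit_carton, small_cup from where it was at the start of the episode above 0.02 m).
It also fails if it takes over 72 s, if anything falls off the work surface, if the arm or the gripper's body presses on something with over 40 N, if the wrist force passes 120 N, or if a joint passes its speed limit or range.

## Robot

A 6-joint arm with a two-finger parallel gripper is mounted at the origin on the work surface. World frame = base frame: x ahead of the robot, y to its left, z up, the work surface at z = 0. Lengths are in m, angles in rad, forces in N, time in s.
With the tool pointing down it reaches from about 0.25 to 0.775 m from the base axis. Payload 4 kg.
Tool frame: the origin (TCP) lies midway between the tips of the shut fingers; the grasp point (between the pads) lies 19 mm behind it; z points along the fingers, y is the line along which they close (so a half turn about z gives the same grasp; the last joint's range is limited). The gripper opens to 85 mm and grips with 20 to 120 N. Pads are 22 mm wide; open, the fingers measure 114 mm over their backs; the gripper's body (76 mm by 85 mm) begins 54 mm behind the grasp point. The pads swing forward as they close: fully open they stand 13 mm farther back than shut.
Start: joints at [-1.328, 0.087, 1.371, -0, 1.684, -0.103], TCP at [0.186, -0.517, 0.231] pointing down, gripper open.
Joint ranges: [-3.1, 3.1], [-0.76, 2.03], [0.27, 2.55], [-1.08, 4.22], [0.17, 2.65], [-2.57, 2.57]. Speed limits (rad/s): [2.79, 2.79, 3.14, 3.14, 3.14, 3.14].

## Interface

Orientations are given as a rotation vector (axis times angle).
In Python, from plant import robot, eyes gives the robot as it stands.
- The arm moves only by the tool step_arm, never from a script. Its argument "moves" is a list of rows, each an object with "travel": the shift along the tool's x, y, z in cm, a list of three; "rot": the turn, a rotation vector about the tool's x, y, z in rad, a list of three; "grip": the finger opening in cm, from 0 to 8.54. In form: [{"travel": [x, y, z], "rot": [rx, ry, rz], "grip": grip}, ...]. A call has 1 to 12 rows; each row is the pose to reach, as a shift and turn from the pose commanded when the call began, along the tool's axes at that moment; what a row does not reach only later rows make up. A row lasts 1/8 s, in which the tool goes at most 62.5 mm and 10.7 degrees, less where a joint would pass 70% of its speed; a pose out of reach is approached as far as the arm can. A call with a gripper value outside its range is refused whole. The fingers move at their own pace and stop on an object; "grip_force" is the grip in N (left out, the last holds). Time passes only in rows, so rows that repeat a pose let the fingers close. It gives the time, the measured TCP pose, the force, the opening and the grip force at its end, in the units of the state.
- robot.state(): the state, without advancing time (a new reading comes with each control period).
- eyes.camera(name): name is "scene" or "top"; returns the picture (400x640x3 uint8, blue, green, red); there is no depth.
- eyes.calibration(name): a dict with "vfov" (degrees; the focal length in pixels is half the picture's height over the tangent of half this angle, whatever the lens; pixels are square), "cx", "cy" (the principal point, pixels), "rvec" (rotation vector, rad) and "tvec" (3), from world to camera coordinates, as OpenCV has them. Camera axes: x right, y down, z forward; pixel columns grow to the right and rows downward; lengths in m; the calibration is good to about 2 mm. A picture is of the moment at which its call begins. calibration takes no time and is no camera call.
- robot.close_job(): hands the job in; it is judged then, once.
The state is a dict: "time_s": time; "joints": joint angles; "joint_velocities": joint speeds; "joint_efforts": joint torques, N m; "tool_pos": TCP position; "tool_rot": TCP orientation; "contact_force": force on the tool from outside, world axes, zero at the start; "moment": the same for the moment, N m; "opening": finger opening in m; "grip_force": force on a finger pad.
Only numpy, scipy, OpenCV 4.12 (cv2) and the standard library are available. Lean on these libraries where they do the work, as an engineer would, in place of code of your own. Each camera call takes 0.05 s, during which the arm holds its last target. There are 200 camera calls.

## Working session

There is one attempt and no reset: what is moved stays moved. The work goes in short steps, Python scripts to look and compute and a tool call to move; the robot and the scene stay as the last step left them, time stands still between calls to the robot, and variables do not carry over. Pictures are saved under pics/ and viewed, at most 10 in all, crops included, and the job is handed in when it is done.

Besides the shell and the picture viewer there is one more tool, called after "Emit:" as a command line: name --argument value ..., lists and objects as JSON in quotes. step_arm: Moves the arm, as the interface text tells. Its arguments: {"type":"object","properties":{"moves":{"type":"array"},"grip_force":{"type":"number"}},"required":["moves"]}

```bash
mkdir -p pics; python3 - <<'E'
from plant import robot, eyes
import cv2
for n in("scene","top"):
    cv2.imwrite(f"pics/{n}0.png",eyes.camera(n)); print(n,eyes.calibration(n))
print(robot.state())
E
```

```text
scene {'vfov': 43.82577466244541, 'cx': 313.17536671102016, 'cy': 204.16081802379549, 'rvec': array([ 2.05092633,  0.99684307, -0.4751928 ]), 'tvec': array([-0.37796427, -0.15165688,  1.95254082])}
top {'vfov': 43.25559871822833, 'cx': 322.2079991390917, 'cy': 207.65284457834554, 'rvec': array([ 2.15649302, -2.13633173,  0.11217526]), 'tvec': array([0.0481195 , 0.58788925, 1.72947415])}
{'time_s': 0.1, 'joints': array([-1.32810896e+00,  8.79128339e-02,  1.37210945e+00,  2.36038183e-05,
        1.68357101e+00, -1.03079316e-01]), 'joint_velocities': array([ 0.0007575 , -0.00061407, -0.00282815, -0.00147412, -0.0012268 ,
       -0.00045943]), 'joint_efforts': array([ 1.76998303e-03, -3.53014183e+01, -3.14218032e+01, -2.11680954e-04,
        8.01175396e-03,  7.02242190e-06]), 'tool_pos': array([ 0.18631322, -0.51701857,  0.23023559]), 'tool_rot': array([-3.09279215e+00, -5.40087973e-01,  1.82316330e-04]), 'contact_force': array([ 0.108963  , -0.86770484, -0.04490745]), 'moment': array([-0.07714168,  0.01565959, -0.02102487]), 'grip_force': 0.0, 'opening': 0.08546512072984301}
```

View pics/scene0.png

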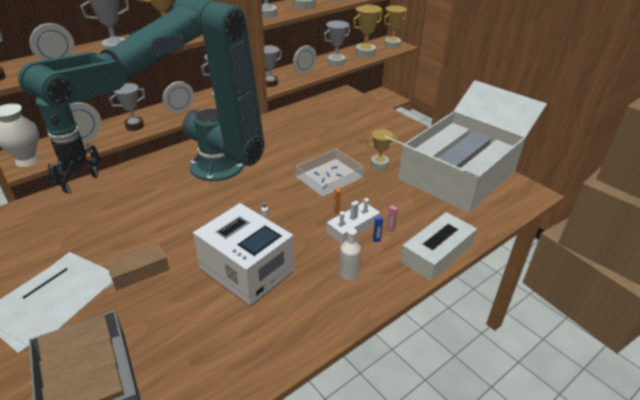

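View pics/top0.png

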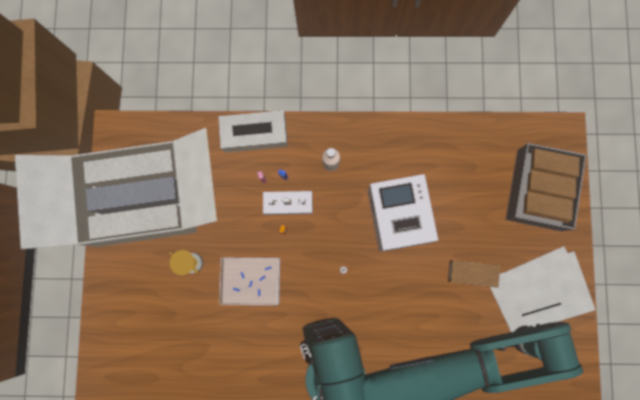

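The scene view shows the analyser around (245,250), with its port at (232,227), and the rack around (355,220). In the top view the analyser is at (403,212), the port at (406,224), and the rack at (287,202) with three items in it. Next I'll enlarge these areas.

```bash
python3 - <<'E'
import cv2,numpy as np
s=cv2.imread("pics/scene0.png");t=cv2.imread("pics/top0.png")
def c(i,x,y,w,h): return cv2.resize(i[y:y+h,x:x+w],(400,300),interpolation=cv2.INTER_CUBIC)
cv2.imwrite("pics/c1.png",np.vstack([np.hstack([c(s,315,175,80,60),c(t,250,170,80,60)]),np.hstack([c(s,185,195,120,90),c(t,350,165,107,80)])]))
E
```

```text
(no output)
```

View pics/c1.png

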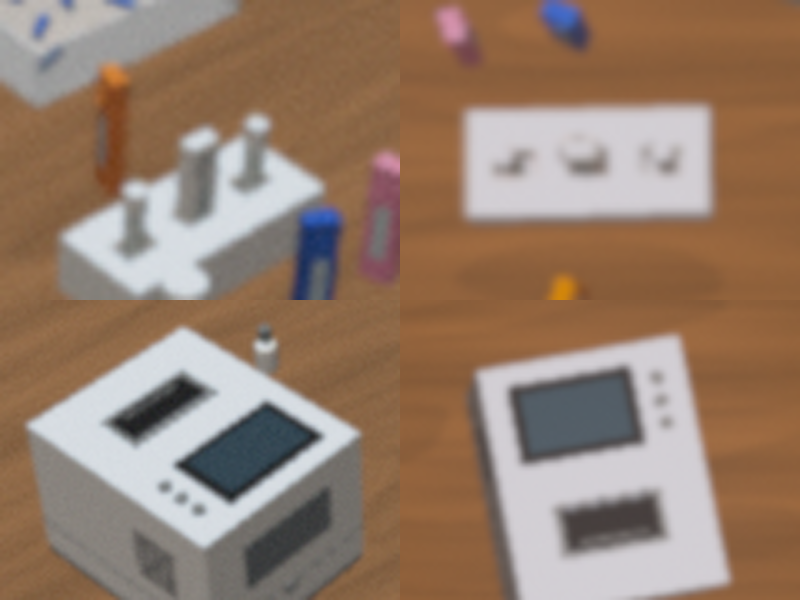

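The cartridge is the wider bar in the middle pocket, at scene (354,210), with a tube on each side. Next I'll measure the rack and analyser tops from the top view and check them against the scene view.

```bash
cat > h.py <<'E'
import cv2,numpy as np
from plant import robot,eyes
from scipy.spatial.transform import Rotation as R
def cam(n):
    c=eyes.calibration(n);f=200/np.tan(np.radians(c['vfov']/2))
    return np.array([[f,0,c['cx']],[0,f,c['cy']],[0,0,1]]),cv2.Rodrigues(c['rvec'])[0],c['tvec'],c['rvec']
def cast(n,p,z):
    K,Rm,t,_=cam(n);o=-Rm.T@t
    p=np.atleast_2d(p).astype(float);d=np.c_[p,np.ones(len(p))]@np.linalg.inv(K).T@Rm
    return o+d*((z-o[2])/d[:,2])[:,None]
def proj(n,P):
    K,_,t,r=cam(n);return cv2.projectPoints(np.atleast_2d(P).astype(float),r,t,K,None)[0][:,0]
def rect(img,x,y,w,h,n,z,k=6,off=18,show=True):
    g=cv2.resize(img[y:y+h,x:x+w],None,fx=k,fy=k,interpolation=cv2.INTER_CUBIC)
    g=g.min(axis=2); _,m=cv2.threshold(g,0,255,cv2.THRESH_OTSU)
    cs=cv2.findContours(m,cv2.RETR_EXTERNAL,cv2.CHAIN_APPROX_NONE)[0]
    c=max(cs,key=cv2.contourArea)[:,0]
    px=(c+.5)/k-.5+[x,y]
    W=cast(n,px,z)[:,:2]
    (cx,cy),s,a=cv2.minAreaRect((W*1000).astype(np.float32))
    M=cv2.moments((W*1000).astype(np.float32)[:,None])
    return (cx,cy),s,a,(M['m10']/M['m00'],M['m01']/M['m00'])
E
python3 - <<'E'
from h import *
t=cv2.imread("pics/top0.png");s=cv2.imread("pics/scene0.png")
print("rack",rect(t,250,180,75,45,"top",.045)); print("ana",rect(t,360,165,90,90,"top",.155))
# port dark blob & display
for nm,im,b in(("top",t,(388,212,36,24)),("scene",s,(212,213,42,28))):
    x,y,w,h=b
    print("port",nm,rect(255-im,x,y,w,h,nm,.155))
    
print("disp",rect(255-t,376,180,43,30,"top",.155))
# dropper, orange
print("dropper px",cast("top",(343.5,269.5),.05), "orange",cast("top",(282,229),.09))
E
```

```text
rack ((605.5422973632812, 176.74847412109375), (79.93841552734375, 173.86546325683594), 1.4748849868774414, (605.5802158941574, 176.86915310601634))
ana ((562.0047607421875, -213.7984619140625), (224.57601928710938, 183.94906616210938), 10.726752281188965, (562.08510484466, -213.7620055991435))
port top ((521.2289428710938, -221.73345947265625), (41.5065803527832, 88.21085357666016), 10.637035369873047, (521.1815894993124, -221.78111129459683))
port scene ((518.195068359375, -225.9990234375), (41.73685073852539, 90.59469604492188), 10.956979751586914, (518.294152023009, -226.0600566168876))
disp ((615.4843139648438, -191.80715942382812), (70.69015502929688, 110.45311737060547), 10.67088794708252, (615.4051191897121, -191.82685304453227))
dropper px [[ 0.37310919 -0.02179301  0.05      ]] orange [[0.50683783 0.18785845 0.09      ]]
```

```bash
python3 - <<'E'
from h import *
s=cv2.imread("pics/scene0.png");t=cv2.imread("pics/top0.png")
print("cart top by scene",cast("scene",(315+198/5-.5,175+139/5-.5),.106), "by top",cast("top",(250+183/5-.5,170+145/5-.5),.106))
a=np.radians(1.5);X=np.array([np.cos(a),np.sin(a)]);Y=np.array([-X[1],X[0]])
C=np.array([.6055,.1768])
P=[np.r_[C+i*.0375*X+j*.085*Y,.045] for i,j in((-1,-1),(1,-1),(1,1),(-1,1))]
# visible corners in the scene crop: left (60,240), right (325,188)
print(proj("scene",P)); print((315+60/5,175+240/5),(315+325/5,175+188/5))
st=robot.state()
M=R.from_rotvec(st['tool_rot']).as_matrix();d=np.array([.604,.175,.24])-st['tool_pos']
print(M.T@d*100, np.degrees(np.arctan2(M[1,0],M[0,0])))
E
```

```text
cart top by scene [[0.60288428 0.17196506 0.106     ]] by top [[0.60894965 0.17449317 0.106     ]]
[[327.76234691 221.59128445]
 [343.36097443 233.40783385]
 [380.85851028 211.96756869]
 [365.05862164 201.31516988]]
(327.0, 223.0) (380.0, 212.6)
[ 62.75074105 -50.95170736  -0.86078832] 19.8111091634318
```

Emit:
step_arm --moves '[{"travel": [62.8,-51,-2],"rot": [0,0,0.319],"grip": 4.6},{"travel": [62.8,-51,-2],"rot": [0,0,0.319],"grip": 4.6},{"travel": [62.8,-51,-2],"rot": [0,0,0.319],"grip": 4.6},{"travel": [62.8,-51,-2],"rot": [0,0,0.319],"grip": 4.6},{"travel": [62.8,-51,-2],"rot": [0,0,0.319],"grip": 4.6},{"travel": [62.8,-51,-2],"rot": [0,0,0.319],"grip": 4.6},{"travel": [62.8,-51,-2],"rot": [0,0,0.319],"grip": 4.6},{"travel": [62.8,-51,-2],"rot": [0,0,0.319],"grip": 4.6},{"travel": [62.8,-51,-2],"rot": [0,0,0.319],"grip": 4.6},{"travel": [62.8,-51,-2],"rot": [0,0,0.319],"grip": 4.6},{"travel": [62.8,-51,-2],"rot": [0,0,0.319],"grip": 4.6},{"travel": [62.8,-51,-2],"rot": [0,0,0.319],"grip": 4.6}]' --grip_force 30

```text
time_s: 1.6
tool_pos: [0.5744, 0.1264, 0.2493]
tool_rot: [3.141, 0.042, -0.001]
contact_force: [0.9, -0.7, 0.9]
opening: 0.046
grip_force: 0.0
```

Emit:
step_arm --moves '[{"travel": [3.1,-4.8,0],"rot": [0,0,0],"grip": 4.6},{"travel": [3.1,-4.8,7],"rot": [0,0,0],"grip": 4.6},{"travel": [3.1,-4.8,9],"rot": [0,0,0],"grip": 4.6},{"travel": [3.1,-4.8,9],"rot": [0,0,0],"grip": 4.6},{"travel": [3.1,-4.8,9],"rot": [0,0,0],"grip": 4.6}]'

```text
time_s: 2.22
tool_pos: [0.6042, 0.1733, 0.1615]
tool_rot: [-3.141, -0.042, -0.004]
contact_force: [0.5, 0.5, 0.9]
opening: 0.0459
grip_force: 0.0
```

```bash
python3 - <<'E'
from h import *
st=robot.state();print(st['tool_pos'],st['tool_rot'],st['contact_force'])
s=eyes.camera("scene");t=eyes.camera("top")
def c(i,x,y,w,h): return cv2.resize(i[y:y+h,x:x+w],(400,300),interpolation=cv2.INTER_CUBIC)
cv2.imwrite("pics/c2.png",np.hstack([c(s,305,155,100,75),c(t,240,160,100,75)]))
E
```

```text
[0.60421071 0.17329346 0.16145636] [-3.14098198 -0.0416776  -0.00368127] [0.45724153 0.54861887 0.86232619]
```

View pics/c2.png

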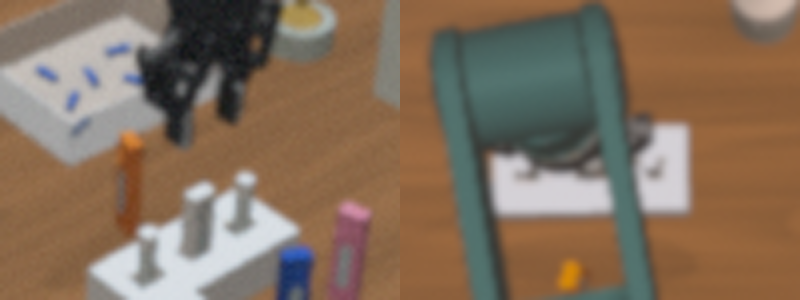

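Scene crop: the fingertips are at about (356.5,187.5) px, straddling the line above the cartridge top at about (355,202). I'll check the alignment numerically.

```bash
python3 - <<'E'
from h import *
p=robot.state()['tool_pos']
print(proj("scene",[p,[p[0],p[1],.106]]),[305+206/4-.5,155+133/4-.5],[305+201/4-.5,155+188/4-.5])
q=cast("scene",[[305+206/4-.5,155+133/4-.5]],p[2]);print(q-p)
E
```

```text
[[355.8634178  188.23095574]
 [354.79886152 202.42250768]] [356.0, 187.75] [354.75, 201.5]
[[-1.63733867e-03  2.06680994e-03 -2.77555756e-17]]
```

Emit:
step_arm --moves '[{"travel": [0,0,3],"rot": [0,0,0],"grip": 4.6},{"travel": [0,0,5.5],"rot": [0,0,0],"grip": 4.6},{"travel": [0,0,7],"rot": [0,0,0],"grip": 4.6},{"travel": [0,0,8.1],"rot": [0,0,0],"grip": 4.6},{"travel": [0,0,8.1],"rot": [0,0,0],"grip": 4.6}]'

```text
time_s: 2.95
tool_pos: [0.6034, 0.1732, 0.0787]
tool_rot: [3.141, 0.042, -0.001]
contact_force: [-0.2, 1.2, -0.4]
opening: 0.0459
grip_force: 0.0
```

Emit:
step_arm --moves '[{"travel": [0,0,0],"rot": [0,0,0],"grip": 3.2},{"travel": [0,0,0],"rot": [0,0,0],"grip": 2.6},{"travel": [0,0,0],"rot": [0,0,0],"grip": 2.2},{"travel": [0,0,0],"rot": [0,0,0],"grip": 1.8},{"travel": [0,0,0],"rot": [0,0,0],"grip": 1.8}]' --grip_force 30

```text
time_s: 3.58
tool_pos: [0.6042, 0.1735, 0.08]
tool_rot: [-3.141, -0.042, -0.004]
contact_force: [0.1, 0.3, 5.9]
opening: 0.0231
grip_force: 30.0
```

Emit:
step_arm --moves '[{"travel": [0,0,-1],"rot": [0,0,0],"grip": 1.8},{"travel": [0,0,-3],"rot": [0,0,0],"grip": 1.8},{"travel": [0,0,-7],"rot": [0,0,0],"grip": 1.8},{"travel": [0,0,-12],"rot": [0,0,0],"grip": 1.8},{"travel": [0,0,-16],"rot": [0,0,0],"grip": 1.8},{"travel": [0,0,-19],"rot": [0,0,0],"grip": 1.8},{"travel": [0,0,-19],"rot": [0,0,0],"grip": 1.8},{"travel": [0,0,-19],"rot": [0,0,0],"grip": 1.8}]'

```text
time_s: 4.58
tool_pos: [0.603, 0.1732, 0.2676]
tool_rot: [3.141, 0.042, -0.003]
contact_force: [0.7, 0.2, -0.2]
opening: 0.0237
grip_force: 29.6
```

```bash
python3 - <<'E'
from h import *
st=robot.state();print(st['tool_pos'],st['tool_rot'],st['contact_force'],st['opening'])
s=eyes.camera("scene")
cv2.imwrite("pics/c3.png",cv2.resize(s[95:215,300:420],(480,480),interpolation=cv2.INTER_CUBIC))
M=R.from_rotvec(st['tool_rot']).as_matrix();d=np.array([.5175,-.2240,.265])-st['tool_pos']
print(M.T@d*100, np.degrees(np.arctan2(M[1,0],M[0,0])))
E
```

```text
[0.60296093 0.17321962 0.26762382] [ 3.140888    0.04212063 -0.00314753] [ 0.69238136  0.21891651 -0.21000628] 0.02374180027050915
[-9.60764184 39.47839487  0.29723437] 1.5366062048353222
```

View pics/c3.png

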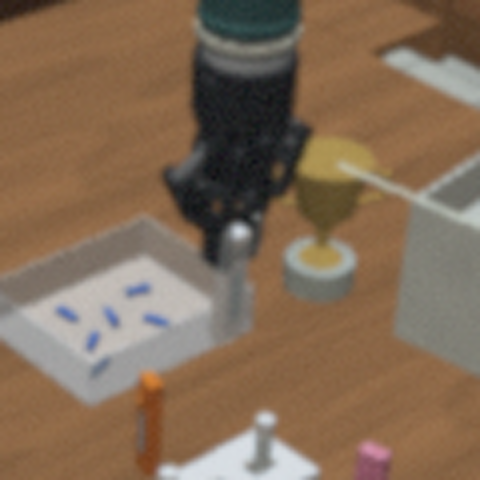

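The cartridge is held and hanging down, its foot near scene (357,179). Both tubes are still in the rack. I'll check the foot position against the expected one.

```bash
python3 - <<'E'
from h import *
p=robot.state()['tool_pos']
for dz in(.026,0,-.07): print(dz,(proj("scene",p+[0,0,dz])-[300,95])*4)
s=eyes.camera("scene")
a=cv2.resize(s[140:190,335:385],(600,600),interpolation=cv2.INTER_LANCZOS4)
cv2.imwrite("pics/c4.png",a)
E
```

```text
0.026 [[231.95405922 231.60934864]]
0 [[229.78269544 260.8547992 ]]
-0.07 [[224.16087393 336.57343522]]
```

View pics/c4.png

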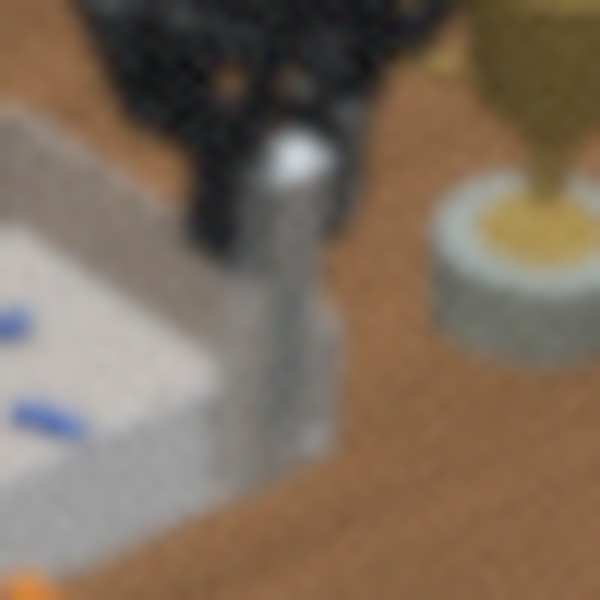

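Emit:
step_arm --moves '[{"travel": [-9.4,40.6,0],"rot": [0,0,-0.16],"grip": 1.8},{"travel": [-9.4,40.6,0],"rot": [0,0,-0.16],"grip": 1.8},{"travel": [-9.4,40.6,0],"rot": [0,0,-0.16],"grip": 1.8},{"travel": [-9.4,40.6,0],"rot": [0,0,-0.16],"grip": 1.8},{"travel": [-9.4,40.6,0],"rot": [0,0,-0.16],"grip": 1.8},{"travel": [-9.4,40.6,0],"rot": [0,0,-0.16],"grip": 1.8},{"travel": [-9.4,40.6,0],"rot": [0,0,-0.16],"grip": 1.8},{"travel": [-9.4,40.6,0],"rot": [0,0,-0.16],"grip": 1.8},{"travel": [-9.4,40.6,1.5],"rot": [0,0,-0.16],"grip": 1.8},{"travel": [-9.4,40.6,1.5],"rot": [0,0,-0.16],"grip": 1.8},{"travel": [-9.4,40.6,1.5],"rot": [0,0,-0.16],"grip": 1.8}]'

```text
time_s: 6.05
tool_pos: [0.5206, -0.2338, 0.2533]
tool_rot: [-3.127, -0.296, 0.001]
contact_force: [0.3, 0.7, 0.2]
opening: 0.0236
grip_force: 29.8
```

```bash
python3 - <<'E'
from h import *
st=robot.state();print(st['tool_pos'],st['tool_rot'],st['contact_force'],st['opening'])
M=R.from_rotvec(st['tool_rot']).as_matrix();print(np.degrees(np.arctan2(M[1,0],M[0,0])))
s=eyes.camera("scene");p=st['tool_pos']
x,y=190,165
cv2.imwrite("pics/c5.png",cv2.resize(s[y:y+75,x:x+100],(800,600),interpolation=cv2.INTER_CUBIC))
for dz in(.026,0,-.07): print(dz,(proj("scene",p+[0,0,dz])-[x,y])*8)
a=np.radians(10.7);X=np.array([np.cos(a),np.sin(a),0]);Y=np.array([-X[1],X[0],0])
print(((p-[.5175,-.224,0])@X, (p-[.5175,-.224,0])@Y))
E
```

```text
[ 0.52055272 -0.23376229  0.25328555] [-3.12692569e+00 -2.95913811e-01  1.28289954e-03] [0.29016206 0.67967543 0.1917381 ] 0.023635634232523624
10.812086491994277
0.026 [[287.51091289 228.21850184]]
0 [[295.17537103 288.95162308]]
-0.07 [[314.93957055 445.56302393]]
(np.float64(0.0011871128244001475), np.float64(-0.010159336257622038))
```

View pics/c5.png

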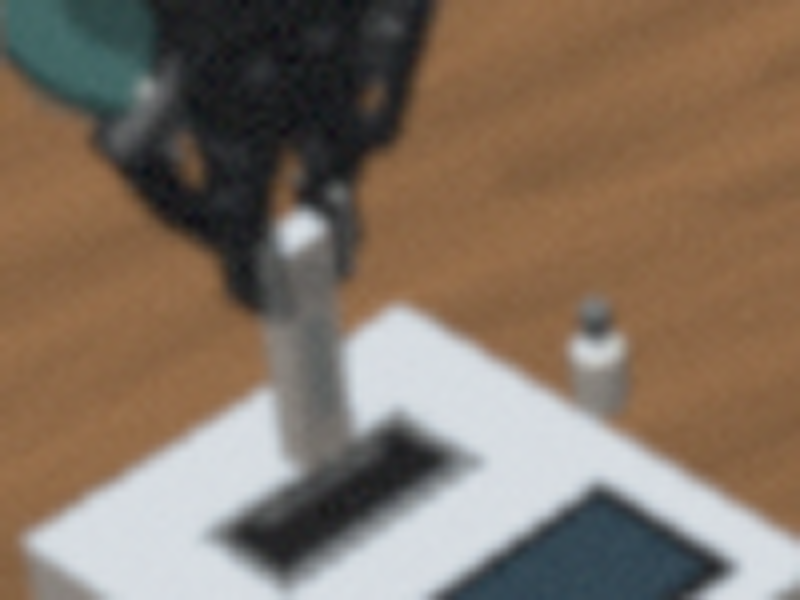

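Scene crop: the foot is around (317,450), just above the port's -x side and -y half, as computed. I'll descend through the flap and stop just above the deck.

Emit:
step_arm --moves '[{"travel": [-0.1,0.2,0],"rot": [0,0,0],"grip": 1.8},{"travel": [-0.1,0.2,1],"rot": [0,0,0],"grip": 1.8},{"travel": [-0.1,0.2,2],"rot": [0,0,0],"grip": 1.8},{"travel": [-0.1,0.2,2.6],"rot": [0,0,0],"grip": 1.8},{"travel": [-0.1,0.2,3],"rot": [0,0,0],"grip": 1.8},{"travel": [-0.1,0.2,3.4],"rot": [0,0,0],"grip": 1.8},{"travel": [-0.1,0.2,3.8],"rot": [0,0,0],"grip": 1.8}]' --grip_force 40

```text
time_s: 6.98
tool_pos: [0.5203, -0.2374, 0.2166]
tool_rot: [3.127, 0.293, 0.003]
contact_force: [0.2, 0.8, 2.9]
opening: 0.0233
grip_force: 43.2
```

Emit:
step_arm --moves '[{"travel": [0,0,0.7],"rot": [0,0,0],"grip": 1.8},{"travel": [0,0,1.3],"rot": [0,0,0],"grip": 1.8},{"travel": [0,0,1.9],"rot": [0,0,0],"grip": 1.8},{"travel": [0,0,2.5],"rot": [0,0,0],"grip": 1.8},{"travel": [0,0,2.9],"rot": [0,0,0],"grip": 1.8},{"travel": [0,0,2.9],"rot": [0,0,0],"grip": 1.8},{"travel": [0,0,2.9],"rot": [0,0,0],"grip": 1.8}]'

```text
time_s: 7.85
tool_pos: [0.5194, -0.2371, 0.1864]
tool_rot: [-3.127, -0.293, 0.002]
contact_force: [-1.3, 0.1, -1.9]
opening: 0.0231
grip_force: 42.8
```

Emit:
step_arm --moves '[{"travel": [0,0,0.1],"rot": [0,0,0],"grip": 1.8},{"travel": [0,0,0.2],"rot": [0,0,0],"grip": 1.8},{"travel": [0,0,0.2],"rot": [0,0,0],"grip": 1.8}]'

```text
time_s: 8.22
tool_pos: [0.52, -0.2373, 0.1852]
tool_rot: [3.127, 0.293, 0.001]
contact_force: [-1.7, -0.2, 0.1]
opening: 0.023
grip_force: 42.8
```

Emit:
step_arm --moves '[{"travel": [0,0,0.1],"rot": [0,0,0],"grip": 1.8},{"travel": [0,0,0.2],"rot": [0,0,0],"grip": 1.8},{"travel": [0,0,0.2],"rot": [0,0,0],"grip": 1.8}]'

```text
time_s: 8.6
tool_pos: [0.5199, -0.2373, 0.1831]
tool_rot: [3.127, 0.293, 0.001]
contact_force: [-1.2, -0.0, 0.9]
opening: 0.0229
grip_force: 42.9
```

Emit:
step_arm --moves '[{"travel": [0,0,0.1],"rot": [0,0,0],"grip": 1.8},{"travel": [0,0,0.1],"rot": [0,0,0],"grip": 1.8}]'

```text
time_s: 8.85
tool_pos: [0.52, -0.2373, 0.183]
tool_rot: [3.127, 0.293, 0.002]
contact_force: [-2.4, 0.1, 5.7]
opening: 0.023
grip_force: 43.4
```

Emit:
step_arm --moves '[{"travel": [0,-0.1,0.03],"rot": [0,0,0],"grip": 1.8},{"travel": [0,-0.2,0.03],"rot": [0,0,0],"grip": 1.8},{"travel": [0,-0.3,0.03],"rot": [0,0,0],"grip": 1.8},{"travel": [0,-0.3,0.03],"rot": [0,0,0],"grip": 1.8}]'

```text
time_s: 9.35
tool_pos: [0.5198, -0.236, 0.183]
tool_rot: [3.123, 0.291, 0.004]
contact_force: [-1.6, -4.5, 5.5]
opening: 0.0231
grip_force: 43.5
```

Emit:
step_arm --moves '[{"travel": [0,-0.1,0],"rot": [0,0,0],"grip": 1.8},{"travel": [0,-0.2,0],"rot": [0,0,0],"grip": 1.8},{"travel": [0,-0.2,0],"rot": [0,0,0],"grip": 1.8}]'

```text
time_s: 9.72
tool_pos: [0.5196, -0.2341, 0.183]
tool_rot: [3.123, 0.291, 0.004]
contact_force: [-1.4, -4.2, 4.9]
opening: 0.0234
grip_force: 43.5
```

Emit:
step_arm --moves '[{"travel": [0,-0.1,0.01],"rot": [0,0,0],"grip": 1.8},{"travel": [0,-0.2,0.02],"rot": [0,0,0],"grip": 1.8},{"travel": [0,-0.3,0.03],"rot": [0,0,0],"grip": 1.8},{"travel": [0,-0.3,0.03],"rot": [0,0,0],"grip": 1.8}]'

```text
time_s: 10.22
tool_pos: [0.5192, -0.2313, 0.183]
tool_rot: [3.123, 0.291, 0.005]
contact_force: [-0.4, -3.4, 6.4]
opening: 0.0234
grip_force: 43.6
```

Emit:
step_arm --moves '[{"travel": [0,-0.1,0],"rot": [0,0,0],"grip": 1.8},{"travel": [0,-0.2,0],"rot": [0,0,0],"grip": 1.8},{"travel": [0,-0.3,0],"rot": [0,0,0],"grip": 1.8},{"travel": [0,-0.3,0],"rot": [0,0,0],"grip": 1.8}]'

```text
time_s: 10.72
tool_pos: [0.5187, -0.2283, 0.1829]
tool_rot: [3.123, 0.291, 0.005]
contact_force: [-0.3, -4.3, 6.4]
opening: 0.0231
grip_force: 43.5
```

Emit:
step_arm --moves '[{"travel": [0,-0.1,0],"rot": [0,0,0],"grip": 1.8},{"travel": [0,-0.2,0],"rot": [0,0,0],"grip": 1.8},{"travel": [0,-0.3,0],"rot": [0,0,0],"grip": 1.8},{"travel": [0,-0.3,0],"rot": [0,0,0],"grip": 1.8}]'

```text
time_s: 11.22
tool_pos: [0.5181, -0.2253, 0.1829]
tool_rot: [3.123, 0.291, 0.005]
contact_force: [-0.8, -3.5, 5.1]
opening: 0.0233
grip_force: 43.5
```

Emit:
step_arm --moves '[{"travel": [0,-0.1,0],"rot": [0,0,0],"grip": 1.8},{"travel": [0,-0.2,0],"rot": [0,0,0],"grip": 1.8},{"travel": [0,-0.3,0],"rot": [0,0,0],"grip": 1.8},{"travel": [0,-0.3,0],"rot": [0,0,0],"grip": 1.8}]'

```text
time_s: 11.72
tool_pos: [0.5176, -0.2223, 0.1829]
tool_rot: [3.123, 0.291, 0.005]
contact_force: [-1.5, -3.7, 5.8]
opening: 0.0232
grip_force: 43.5
```

Emit:
step_arm --moves '[{"travel": [0,-0.1,0],"rot": [0,0,0],"grip": 1.8},{"travel": [0,-0.2,0],"rot": [0,0,0],"grip": 1.8},{"travel": [0,-0.3,0],"rot": [0,0,0],"grip": 1.8},{"travel": [0,-0.3,0],"rot": [0,0,0],"grip": 1.8}]'

```text
time_s: 12.22
tool_pos: [0.5157, -0.2169, 0.1804]
tool_rot: [-3.126, -0.293, 0.002]
contact_force: [0.6, -0.2, -0.5]
opening: 0.0231
grip_force: 42.8
```

The foot has dropped into the nest: z fell and the forces went to zero. I'll push down slowly.

Emit:
step_arm --moves '[{"travel": [0,0,0.2],"rot": [0,0,0],"grip": 1.8},{"travel": [0,0,0.4],"rot": [0,0,0],"grip": 1.8},{"travel": [0,0,0.4],"rot": [0,0,0],"grip": 1.8}]'

```text
time_s: 12.6
tool_pos: [0.5155, -0.217, 0.1761]
tool_rot: [-3.126, -0.293, 0.003]
contact_force: [-2.7, -0.5, -1.4]
opening: 0.0232
grip_force: 42.6
```

Emit:
step_arm --moves '[{"travel": [0,0,0.3],"rot": [0,0,0],"grip": 1.8},{"travel": [0,0,0.6],"rot": [0,0,0],"grip": 1.8},{"travel": [0,0,0.9],"rot": [0,0,0],"grip": 1.8},{"travel": [0,0,0.9],"rot": [0,0,0],"grip": 1.8}]'

```text
time_s: 13.1
tool_pos: [0.5158, -0.2176, 0.1677]
tool_rot: [-3.128, -0.293, 0.001]
contact_force: [-2.3, -1.2, -1.7]
opening: 0.0234
grip_force: 42.8
```

Emit:
step_arm --moves '[{"travel": [0,0,0.5],"rot": [0,0,0],"grip": 1.8},{"travel": [0,0,1.0],"rot": [0,0,0],"grip": 1.8},{"travel": [0,0,1.4],"rot": [0,0,0],"grip": 1.8},{"travel": [0,0,1.7],"rot": [0,0,0],"grip": 1.8},{"travel": [0,0,1.7],"rot": [0,0,0],"grip": 1.8}]'

```text
time_s: 13.72
tool_pos: [0.5158, -0.2175, 0.1505]
tool_rot: [-3.128, -0.293, 0.002]
contact_force: [-3.0, -1.2, -1.4]
opening: 0.0229
grip_force: 42.8
```

Emit:
step_arm --moves '[{"travel": [0,0,0.4],"rot": [0,0,0],"grip": 1.8},{"travel": [0,0,0.8],"rot": [0,0,0],"grip": 1.8},{"travel": [0,0,1.2],"rot": [0,0,0],"grip": 1.8},{"travel": [0,0,1.6],"rot": [0,0,0],"grip": 1.8},{"travel": [0,0,1.6],"rot": [0,0,0],"grip": 1.8}]'

```text
time_s: 14.35
tool_pos: [0.5157, -0.2176, 0.1344]
tool_rot: [-3.128, -0.293, 0.002]
contact_force: [-2.8, -0.5, -0.6]
opening: 0.0234
grip_force: 42.8
```

Emit:
step_arm --moves '[{"travel": [0,0,0.4],"rot": [0,0,0],"grip": 1.8},{"travel": [0,0,0.8],"rot": [0,0,0],"grip": 1.8},{"travel": [0,0,1.1],"rot": [0,0,0],"grip": 1.8},{"travel": [0,0,1.4],"rot": [0,0,0],"grip": 1.8},{"travel": [0,0,1.4],"rot": [0,0,0],"grip": 1.8}]'

```text
time_s: 14.98
tool_pos: [0.5156, -0.2179, 0.1213]
tool_rot: [3.127, 0.293, -0.001]
contact_force: [-5.8, -1.3, 2.9]
opening: 0.0231
grip_force: 43.8
```

Emit:
step_arm --moves '[{"travel": [0,0,0],"rot": [0,0,0],"grip": 2.6},{"travel": [0,0,0],"rot": [0,0,0],"grip": 2.9},{"travel": [0,0,0],"rot": [0,0,0],"grip": 2.9}]'

```text
time_s: 15.35
tool_pos: [0.5166, -0.2173, 0.1213]
tool_rot: [-3.128, -0.293, -0.002]
contact_force: [-1.1, -0.5, -0.7]
opening: 0.0289
grip_force: 0.7
```

Emit:
step_arm --moves '[{"travel": [0,0,-0.5],"rot": [0,0,0],"grip": 2.9},{"travel": [0,0,-1.5],"rot": [0,0,0],"grip": 2.9},{"travel": [0,0,-2.5],"rot": [0,0,0],"grip": 2.9},{"travel": [0,0,-3.6],"rot": [0,0,0],"grip": 2.9},{"travel": [0,0,-3.6],"rot": [0,0,0],"grip": 2.9}]'

```text
time_s: 15.98
tool_pos: [0.5176, -0.218, 0.1596]
tool_rot: [3.125, 0.293, 0.007]
contact_force: [-0.5, -0.5, 0.2]
opening: 0.0288
grip_force: 0.0
```

Emit:
step_arm --moves '[{"travel": [0,0,0],"rot": [0,0,0],"grip": 1.5},{"travel": [0,0,0],"rot": [0,0,0],"grip": 0.5},{"travel": [0,0,0],"rot": [0,0,0],"grip": 0},{"travel": [0,0,0],"rot": [0,0,0],"grip": 0},{"travel": [0,0,0.3],"rot": [0,0,0],"grip": 0},{"travel": [0,0,0.6],"rot": [0,0,0],"grip": 0},{"travel": [0,0,0.9],"rot": [0,0,0],"grip": 0},{"travel": [0,0,0.9],"rot": [0,0,0],"grip": 0}]' --grip_force 20

```text
time_s: 16.98
tool_pos: [0.5161, -0.2177, 0.1484]
tool_rot: [3.127, 0.293, 0.0]
contact_force: [0.6, -0.2, 2.5]
opening: -0.0001
grip_force: 1.1
```

Emit:
step_arm --moves '[{"travel": [0,0,0.3],"rot": [0,0,0],"grip": 0},{"travel": [0,0,0.6],"rot": [0,0,0],"grip": 0},{"travel": [0,0,0.9],"rot": [0,0,0],"grip": 0},{"travel": [0,0,1.2],"rot": [0,0,0],"grip": 0},{"travel": [0,0,1.2],"rot": [0,0,0],"grip": 0}]'

```text
time_s: 17.6
tool_pos: [0.5154, -0.2175, 0.1353]
tool_rot: [-3.127, -0.293, 0.003]
contact_force: [-1.5, -0.7, 1.0]
opening: -0.0002
grip_force: 1.0
```

Emit:
step_arm --moves '[{"travel": [0,0,0.3],"rot": [0,0,0],"grip": 0},{"travel": [0,0,0.6],"rot": [0,0,0],"grip": 0},{"travel": [0,0,0.9],"rot": [0,0,0],"grip": 0},{"travel": [0,0,1.2],"rot": [0,0,0],"grip": 0},{"travel": [0,0,1.2],"rot": [0,0,0],"grip": 0}]'

```text
time_s: 18.23
tool_pos: [0.5157, -0.2175, 0.1235]
tool_rot: [-3.127, -0.293, 0.002]
contact_force: [-1.1, -1.4, -1.0]
opening: 0.0002
grip_force: 0.7
```

Emit:
step_arm --moves '[{"travel": [0,0,0.2],"rot": [0,0,0],"grip": 0},{"travel": [0,0,0.4],"rot": [0,0,0],"grip": 0},{"travel": [0,0,0.5],"rot": [0,0,0],"grip": 0},{"travel": [0,0,0.5],"rot": [0,0,0],"grip": 0}]'

```text
time_s: 18.73
tool_pos: [0.516, -0.2176, 0.1191]
tool_rot: [3.128, 0.293, -0.0]
contact_force: [-1.7, -0.6, 0.4]
opening: -0.0001
grip_force: 0.6
```

Emit:
step_arm --moves '[{"travel": [0,0,0.1],"rot": [0,0,0],"grip": 0},{"travel": [0,0,0.2],"rot": [0,0,0],"grip": 0},{"travel": [0,0,0.2],"rot": [0,0,0],"grip": 0}]'

```text
time_s: 19.1
tool_pos: [0.5162, -0.2176, 0.1181]
tool_rot: [3.127, 0.293, 0.001]
contact_force: [-1.9, 0.5, 5.2]
opening: -0.0002
grip_force: 2.8
```

The fingers meet solid resistance at 0.118 m, which is the expected height of the cartridge top when home. I'll press a little more, then withdraw.

Emit:
step_arm --moves '[{"travel": [0,0,0.1],"rot": [0,0,0],"grip": 0},{"travel": [0,0,0.1],"rot": [0,0,0],"grip": 0}]'

```text
time_s: 19.35
tool_pos: [0.5163, -0.2177, 0.118]
tool_rot: [3.127, 0.293, 0.002]
contact_force: [-3.7, 1.0, 8.2]
opening: -0.0
grip_force: 4.6
```

Emit:
step_arm --moves '[{"travel": [0,0,-0.5],"rot": [0,0,0],"grip": 0},{"travel": [0,0,-1.5],"rot": [0,0,0],"grip": 0},{"travel": [0,0,-2.5],"rot": [0,0,0],"grip": 0},{"travel": [0,0,-3.5],"rot": [0,0,0],"grip": 0},{"travel": [0,0,-5],"rot": [0,0,0],"grip": 0},{"travel": [0,0,-8],"rot": [0,0,0],"grip": 0},{"travel": [0,0,-12],"rot": [0,0,0],"grip": 0},{"travel": [-10,0,-14],"rot": [0,0,0],"grip": 0},{"travel": [-12,0,-14],"rot": [0,0,0],"grip": 0},{"travel": [-12,0,-14],"rot": [0,0,0],"grip": 0},{"travel": [-12,0,-14],"rot": [0,0,0],"grip": 0}]'

```text
time_s: 20.72
tool_pos: [0.3987, -0.24, 0.2573]
tool_rot: [3.127, 0.293, 0.004]
contact_force: [-0.1, -0.4, -0.3]
opening: -0.0
grip_force: 0.0
```

```bash
python3 - <<'E'
from h import *
st=robot.state();print(st['tool_pos'],st['contact_force'],st['time_s'])
s=eyes.camera("scene");t=eyes.camera("top")
def c(i,x,y,w,h): return cv2.resize(i[y:y+h,x:x+w],(400,300),interpolation=cv2.INTER_CUBIC)
cv2.imwrite("pics/c6.png",np.vstack([np.hstack([c(s,185,195,120,90),c(t,350,165,107,80)]),np.hstack([c(s,0,0,640,400),c(t,0,0,640,400)])]))
E
```

```text
[ 0.39873685 -0.23996794  0.2573298 ] [-0.1211395  -0.42743671 -0.26258498] 20.725
```

View pics/c6.png

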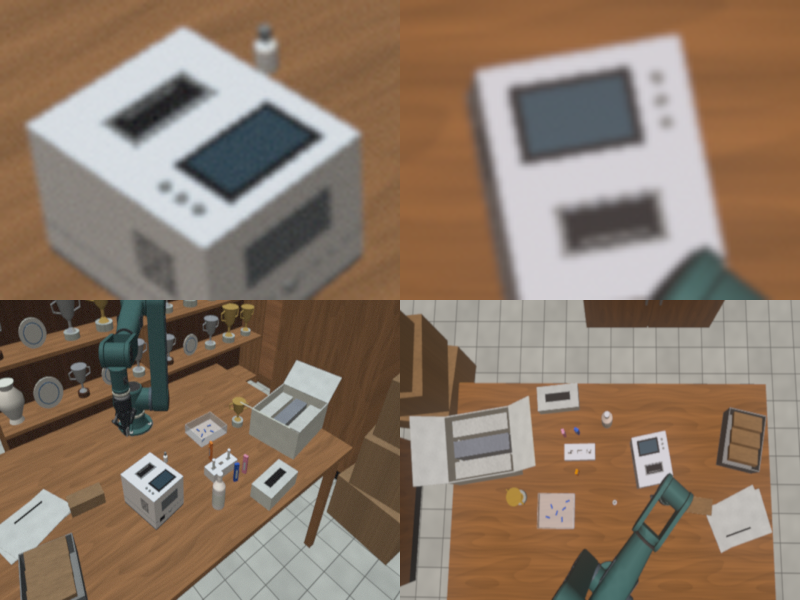

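The flap is shut and the port looks as it did at the start (crop (160,107)). The rack's middle pocket is empty, both tubes are in place, and the arm is clear.

```bash
python3 -c "
from plant import robot
print(robot.close_job())"
```

```text
the job is handed in; nothing more can be done
None
```

The cartridge is pressed home in the nest, the flap is shut over it, nothing else on the table looks disturbed, and I handed the job in at about 21 s; the hand-in call gave no pass or fail verdict.

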